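# Open the tall film can in the photo archive

### The arm

A 7-joint arm with a two-finger parallel gripper is mounted at the origin on the work surface. World frame = base frame: x ahead of the robot, y to its left, z up, the work surface at z = 0. Lengths are in m, angles in degrees, forces in N, time in s.
With the tool pointing down it reaches from about 0.4 to 0.9 m from the base axis. Payload 5.6 kg.
Tool frame: the origin (TCP) lies midway between the tips of the shut fingers; the grasp point (between the pads) lies 19 mm behind it; x points along the fingers, y is the direction in which the jaws open and shut, and the axes are right-handed (so a half turn about x gives the same grasp; the last joint's range is limited). The gripper opens to 92 mm and grips with 3 to 60 N. Pads are 20 mm wide; open, the fingers measure 128 mm over their backs; the gripper's body (75 mm by 189 mm) begins 69 mm behind the grasp point.
Start: joints at [73.224, 26.786, -0.665, 91.828, 0.344, 61.387, -3.226], TCP at [0.161, -0.63, 0.215] pointing down, gripper open.
Joint ranges: [-144.91, 144.91], [-17.63, 115.5], [-89.93, 88.59], [15.96, 139.68], [-74.01, 254.01], [8.47, 105.57], [-167.45, 167.45]. Speed limits (degrees/s): [147.25, 147.25, 180, 180, 180, 180, 180].

### API

Orientations are given as [roll, pitch, yaw] about the fixed x, y, z axes, in that order (R = Rz(yaw) Ry(pitch) Rx(roll)).
In Python, from bench import status, eyes, job gives the robot as it stands.
- The arm moves only by the tool carry_out, never from a script. Its argument "commands" is a list of rows, each an object with "slide": the shift along the tool's x, y, z each as a share of 40 mm, from -1 to 1, a list of three; "turn": the turn about the tool's x as a share of 8 degrees, from -1 to 1; "claw": the opening, from 0 (shut) to 1 (fully open). In form: [{"slide": [dx, dy, dz], "turn": turn, "claw": claw}, ...]. A call has 1 to 10 rows; each row shifts and turns the pose as measured when the row begins, along the tool's axes as they then stand; what a row does not reach is not made up. A row lasts 1/8 s, in which the tool goes at most 62.5 mm and 10.7 degrees, less where a joint would pass 70% of its speed; a pose out of reach is approached as far as the arm can. A call with a number of a shift or a turn outside -1 to 1 is refused whole. A call with a gripper value outside its range is refused whole. The fingers move at their own pace and stop on an object; "grip_force" is the grip in N (left out, the last holds). Time passes only in rows, so rows that do not move let the fingers close. It gives the time, the measured TCP pose, the force and the opening at its end, in the units of the state.
- status.sense(): the state, without advancing time (a new reading comes with each control period).
- eyes.read_camera(name): name is "side" or "top"; returns a dict with "image" (420x560x3 uint8, blue, green, red), "vfov" (degrees; the focal length in pixels is half the picture's height over the tangent of half this angle, whatever the lens; pixels are square), "cx", "cy" (the principal point, pixels), "position" and "rotation" of the camera in the world. Camera axes: x right, y up, looking along -z (the intrinsics and any distortion apply to the point x, -y, -z); pixel columns grow to the right and rows downward; lengths in m; the calibration is good to about 2 mm. A picture is of the moment at which its call begins. There is no depth.
- job.sign_off(): hands the job in, once; it reports no verdict.
Trained networks look in the newest picture that a camera, given by its name, has taken for a name from the list of things; names that differ only in an ending like _2 or _b are one class to them, and where a whole thing is asked for, a point or a joint stands for the part that bears it (a point fixed in the world has none). Each returns a list of dicts, best first, with "p" (0 to 1); they miss things now and then, are a little off and sometimes report something else, mostly with a low value. They report only what shows in the picture. A call takes as long as a camera call. They do not tell look-alikes from the thing itself.
- eyes.spot_in(camera, label): "at" ([column, row] in pixels, amid what is visible of it).
- eyes.cut_out(camera, label): "pixels" (420x560 bool, what is visible of it) and "at" ([column, row] in pixels, amid what is visible of it).
- eyes.landmark_of(camera, label): "at" ([column, row] in pixels: a listed point, or the origin of a listed thing).
The state is a dict: "time": time; "joint_pos": joint angles; "qvel": joint speeds; "tau": joint torques, N m; "position": TCP position; "tcp_rot": TCP orientation; "contact_force": force on the tool from outside, world axes, zero at the start; "moment": the same for the moment, N m; "opening": opening from 0.0 (shut) to 1.0 (fully open).
Only numpy, scipy, OpenCV 4.12 (cv2) and the standard library are available. Lean on these libraries where they do the work, as an engineer would, in place of code of your own. Each camera call takes 0.05 s, during which the arm holds its last target. There are 200 camera calls.

### The job

Open the tallest of the three aluminium film cans on the desk: unscrew its lid counter-clockwise until the thread lets go, lift the lid straight off, and put it down, upper side up, in the shallow steel tray. Lower it in, do not drop it.

Things in the scene. Friction and masses are not known exactly. Their poses are not given: they have to be found in the camera images.
- lid_center (a point): Centre of the tallest can's lid: ribbed round aluminium, 59 mm across, 26 mm high, 60 g, z up out of its top; closed, 143 mm above the desk. Right-handed loose coarse thread: turned counter-clockwise seen from above, in any grasp, it lets go after 55 to 70 degrees, then lifts straight off; turning on to a stop near 130 does no harm. Hardly any torque; no pressing or lifting while turning.
- can_mouth (a point): Centre of the top of the tall can's neck, 150 mm above the desk, hidden under the lid (closed lid's centre 7 mm below). Neck 20 mm high, 46 mm over its thread. The can, 55 mm across in a 100 mm square wooden holder, 35 mm high, neither moves nor turns. Two other cans with lids, 108 and 85 mm tall, stand 120 mm or more away, centre to centre, and are not to be opened.
- tray_in (a point): Centre of the inner floor of the empty shallow steel tray, 4 mm above the desk. Inside 162 mm along its x and 202 mm along its y; walls 4 mm, rim 22 mm above the desk. It does not move. Lying in it, the lid has its centre 13 mm above this floor.
Things that resemble listed ones, but are neither listed nor needed, are in the scene too. What is shaped like the part that bears lid_center but yellow is not meant. Leave any blue look-alike of the part that bears can_mouth alone.

How it is judged:
By the outcome, as a careful person would: the job done as asked, in the order asked, and still so for the second after the job is handed in, with the robot touching nothing.
It also fails if it takes over 48 s, if anything falls off the work surface, if the arm or the gripper's body presses on something with over 40 N, if the wrist force passes 120 N, or if a joint passes its speed limit or range.

## Working session

There is one attempt and no reset: what is moved stays moved. The work goes in short steps, Python scripts to look and compute and a tool call to move; the robot and the scene stay as the last step left them, time stands still between calls to the robot, and variables do not carry over. Pictures are saved under pics/ and viewed, about 8 in all and at most 12, crops included, and the job is handed in when it is done.

Besides the shell and the picture viewer there is one more tool, called after "Call:" by a JSON object that holds its "fn" and its "kwargs", one argument or row to a line. carry_out: Moves the arm, as the interface text tells. Its arguments: {"type":"object","properties":{"commands":{"type":"array","items":{"type":"object","properties":{"slide":{"type":"array","items":{"type":"number","minimum":-1,"maximum":1}},"turn":{"type":"number","minimum":-1,"maximum":1},"claw":{"type":"number"}}}},"grip_force":{"type":"number"}},"required":["commands"]}

```bash
mkdir -p pics; ls
python3 - <<'E'
from bench import status, eyes
import cv2
s=status.sense(); print(s)
for c in("side","top"):
    r=eyes.read_camera(c); cv2.imwrite(f"pics/{c}0.png",r["image"])
    print(c,{k:v for k,v in r.items() if k!="image"})
    for l in("lid_center","can_mouth","tray_in"):
        print(c,l,[(d["at"],d["p"]) for d in eyes.landmark_of(c,l)],[(d["at"],d["p"]) for d in eyes.spot_in(c,l)])
E
```

```text
pics
{'time': 0.0, 'joint_pos': array([73.22335685, 26.83576463, -0.66410518, 91.88087534,  0.34432447,
       61.38715572, -3.22471339]), 'qvel': array([-0.04211461, -0.02532856,  0.0783661 ,  0.0455037 , -0.07788268,
       -0.07248277, -0.01339018]), 'tau': array([-1.54573809e-04, -5.20571923e+01, -1.23185173e-02, -2.43752646e+01,
       -5.65195922e-02,  1.71125669e-02,  1.14699660e-04]), 'position': array([ 0.16046738, -0.62927343,  0.21364335]), 'tcp_rot': array([-85.54563857,  89.89816086, 108.76430997]), 'contact_force': array([-0.35499019,  0.22748255, -0.36031998]), 'moment': array([-0.01145973,  0.00108705, -0.03919768]), 'opening': 1.0014011411903456}
side {'vfov': 42.05973516794952, 'cx': 274.14832310274977, 'cy': 202.8170289653091, 'position': array([ 0.42757316, -1.00861625,  0.87593343]), 'rotation': array([51.61493402, -1.24035058, -5.69433853])}
side lid_center [([408.2, 336.5], 0.77), ([300.2, 219.1], 0.74)] [([409.2, 335.9], 0.62)]
side can_mouth [([171.7, 130.0], 0.8)] [([176.2, 168.5], 0.94), ([299.5, 261.1], 0.93)]
side tray_in [([271.5, 155.5], 0.81), ([302.7, 221.6], 0.62)] [([275.0, 153.7], 0.65)]
top {'vfov': 47.60881559431989, 'cx': 281.0702196903535, 'cy': 207.7894509447816, 'position': array([ 0.43421026, -0.04055887,  1.36757985]), 'rotation': array([  5.19404119,   0.13951447, -89.49558344])}
top lid_center [([323.4, 191.4], 0.88), ([396.1, 132.6], 0.88)] [([396.7, 134.7], 0.94), ([323.9, 191.7], 0.68)]
top can_mouth [([326.5, 193.7], 0.9), ([181.2, 302.2], 0.62)] [([319.5, 204.9], 0.74), ([192.3, 297.3], 0.74)]
top tray_in [([162.5, 200.8], 0.6)] [([160.9, 199.6], 0.77)]
```

View pics/side0.png

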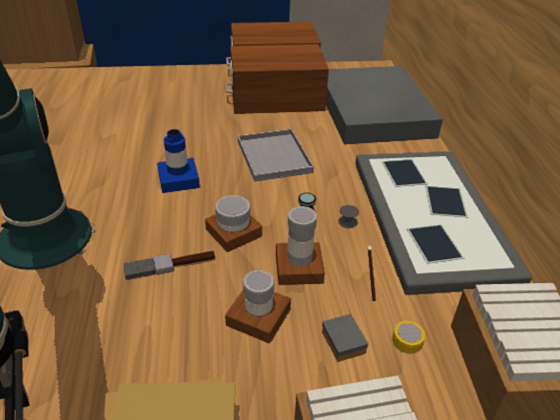

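View pics/top0.png

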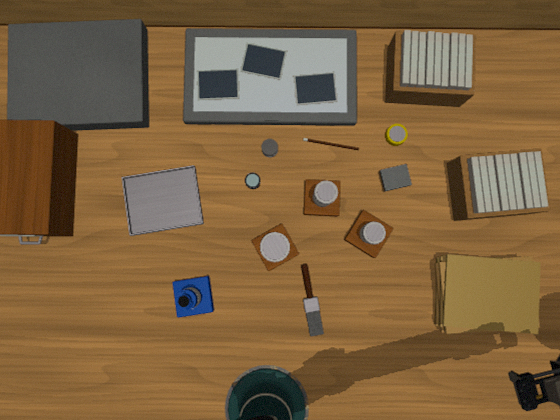

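```bash
cat > h.py <<'E'
import numpy as np, cv2
from scipy.spatial.transform import Rotation as Ro
from bench import status, eyes
def ray(r,px):
    f=210/np.tan(np.radians(r["vfov"]/2)); R=Ro.from_euler("xyz",r["rotation"],degrees=True).as_matrix()
    d=R@np.array([(px[0]-r["cx"])/f,-(px[1]-r["cy"])/f,-1]); return np.array(r["position"]),d
def onz(r,px,z):
    p,d=ray(r,px); return p+d*(z-p[2])/d[2]
def tri(a,b):
    A=np.zeros((3,3));y=np.zeros(3)
    for p,d in(a,b):
        d=d/np.linalg.norm(d);P=np.eye(3)-np.outer(d,d);A+=P;y+=P@p
    return np.linalg.solve(A,y)
def tool(): 
    s=status.sense(); return s,Ro.from_euler("xyz",s["tcp_rot"],degrees=True).as_matrix()
def to(p):  # shift in tool axes, in units of 40 mm
    s,R=tool(); return R.T@(np.array(p)-s["position"])/0.04
E
python3 - <<'E'
from h import *
np.set_printoptions(precision=4,suppress=True)
r={c:eyes.read_camera(c) for c in("side","top")}
# lid top face by bright top-view blob; use lid centre landmark of networks
print("lid tri",tri(ray(r["side"],(300.2,219.1)),ray(r["top"],(323.4,191.4))))
print("lid side",onz(r["side"],(300.2,219.1),.143),"top",onz(r["top"],(323.4,191.4),.143))
print("tray tri",tri(ray(r["side"],(271.5,155.5)),ray(r["top"],(162.5,200.8))),onz(r["side"],(271.5,155.5),.004),onz(r["top"],(162.5,200.8),.004))
for d in eyes.cut_out("top","tray_in")[:1]:
    b=cv2.minAreaRect(np.argwhere(d["pixels"])[:,::-1].astype(np.float32)); c=cv2.boxPoints(b)
    w=np.array([onz(r["top"],p,.022) for p in c]); print(w,w.mean(0))
    e=np.diff(w,axis=0);print(np.linalg.norm(e,axis=1),np.degrees(np.arctan2(e[:,1],e[:,0])))
for d in eyes.cut_out("top","lid_center"):
    m=d["pixels"]; print(d["p"],d["at"],m.sum(),cv2.minEnclosingCircle(np.argwhere(m)[:,::-1].astype(np.float32)))
for p in((274,247),(373,233),(190,297)): print(onz(r["top"],p,.1))
s,R=tool(); print(R)
E
```

```text
lid tri [ 0.5868 -0.1458  0.1416]
lid side [ 0.584  -0.1477  0.143 ] top [ 0.5891 -0.1459  0.143 ]
tray tri [0.5727 0.306  0.0031] [0.5698 0.3045 0.004 ] [0.5754 0.3057 0.004 ]
[[0.6433 0.4277 0.022 ]
 [0.6816 0.2121 0.022 ]
 [0.5085 0.1792 0.022 ]
 [0.471  0.3923 0.022 ]] [0.5761 0.3028 0.022 ]
[0.219  0.1762 0.2165] [ -79.9188 -169.2327   99.9874]
0.86 [326.7, 191.5] 430 ((325.5434875488281, 191.80435180664062), 11.893970489501953)
0.67 [397.5, 133.3] 360 ((395.625, 134.25), 10.872225761413574)
[ 0.4448 -0.0186  0.1   ]
[ 0.4842 -0.2815  0.1   ]
[0.3117 0.201  0.1   ]
[[-0.      0.2471 -0.969 ]
 [-0.0001 -0.969  -0.2471]
 [-1.      0.0001  0.0001]]
```

Call:
{"fn": "carry_out", "kwargs": {
  "commands": [
    {"slide": [-1, 0, 0], "turn": 0, "claw": 1},
    {"slide": [-1, 0, 0], "turn": 0, "claw": 1},
    {"slide": [-1, -0.3, -0.4], "turn": 0, "claw": 1},
    {"slide": [0, -0.68, -1], "turn": 0, "claw": 1},
    {"slide": [0, -0.68, -1], "turn": 0, "claw": 1},
    {"slide": [0, -0.68, -1], "turn": 0, "claw": 1},
    {"slide": [0, -0.68, -1], "turn": 0, "claw": 1},
    {"slide": [0, -0.68, -1], "turn": 0, "claw": 1},
    {"slide": [0, -0.68, -1], "turn": 0, "claw": 1},
    {"slide": [0, -0.68, -1], "turn": 0, "claw": 1}
  ]
}}

```text
time: 2.15
position: [0.4017, -0.3564, 0.3389]
tcp_rot: [93.0, 89.8, -73.2]
contact_force: [0.3, -0.4, -0.4]
opening: 1.0
```

```bash
python3 -c "
from h import *
print(to([.587,-.147,.24]).round(2),tool()[0]['joint_pos'].round())"
```

```text
[ 2.46 -3.99 -5.75] [ 49.  10. -12.  98.   2.  71. -40.]
```

Call:
{"fn": "carry_out", "kwargs": {
  "commands": [
    {"slide": [0, -0.69, -1], "turn": 0, "claw": 1},
    {"slide": [0, -0.69, -1], "turn": 0, "claw": 1},
    {"slide": [0, -0.69, -1], "turn": 0, "claw": 1},
    {"slide": [0.2, -0.69, -1], "turn": 0, "claw": 1},
    {"slide": [0.4, -0.69, -1], "turn": 0, "claw": 1},
    {"slide": [0.5, -0.5, -0.7], "turn": 0, "claw": 1},
    {"slide": [0.5, 0, 0], "turn": 0, "claw": 1},
    {"slide": [0, 0, 0], "turn": 0, "claw": 1}
  ]
}}

```text
time: 3.15
position: [0.5935, -0.137, 0.2744]
tcp_rot: [131.3, 89.7, -34.6]
contact_force: [0.9, -0.9, -0.2]
opening: 0.998
```

Run:
```python
from h import *
s,R=tool();print(to([.587,-.147,.21]).round(2),s['joint_pos'].round(),R.round(3))
for c in("side","top"):
    r=eyes.read_camera(c); im=r["image"]
    for l in("lid_center","can_mouth"): print(c,l,[(d["at"],d["p"]) for d in eyes.landmark_of(c,l)])
    if c=="side": cv2.imwrite("pics/side1.png",cv2.resize(im[120:330,160:440],None,fx=2.5,fy=2.5))
```

```text
[1.61 0.19 0.22] [ 26.  21. -21.  93.   8.  67. -73.] [[ 0.005  0.244 -0.97 ]
 [-0.003 -0.97  -0.244]
 [-1.     0.005 -0.004]]
side lid_center [([407.5, 339.9], 0.92), ([300.7, 219.6], 0.58)]
side can_mouth []
top lid_center []
top can_mouth [([182.9, 301.1], 0.77), ([322.5, 192.1], 0.68)]
```

View pics/side1.png

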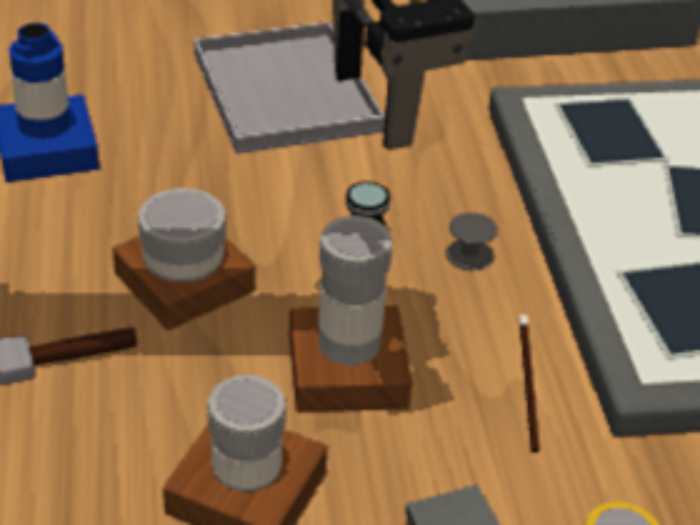

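Run:
```python
from h import *
a=cv2.imread("pics/top0.png")[165:220,295:355]; b=cv2.imread("pics/side0.png")[195:250,272:332]
cv2.imwrite("pics/z.png",np.hstack([cv2.resize(i,None,fx=6.5,fy=6.5,interpolation=cv2.INTER_CUBIC) for i in(a,b)]))
r={c:eyes.read_camera(c) for c in("side","top")}
print(onz(r["side"],(302.4,217.2),.156),onz(r["top"],(325.5,191.8),.150))
```

```text
[ 0.58658641 -0.15725306  0.156     ] [ 0.58719345 -0.15068455  0.15      ]
```

View pics/z.png

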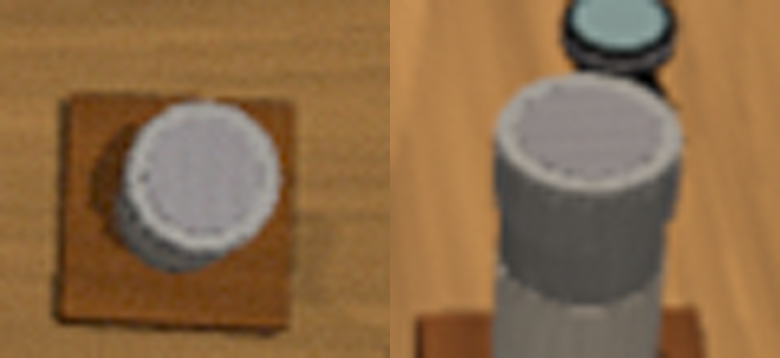

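Run:
```python
from h import *
r={c:eyes.read_camera(c) for c in("side","top")}
a,b=onz(r["side"],(302.2,215.2),.156),onz(r["top"],(325.8,191.5),.156); print(a,b,tri(ray(r["side"],(302.2,215.2)),ray(r["top"],(325.8,191.5))))
m=(a+b)/2; m[2]=.2; print(to(m))
```

```text
[ 0.58707379 -0.15082818  0.156     ] [ 0.58722059 -0.1509103   0.156     ] [ 0.58713655 -0.15089803  0.15606391]
[1.91225789 0.26237131 0.26725837]
```

Call:
{"fn": "carry_out", "kwargs": {
  "commands": [
    {"slide": [0.5, 0.26, 0.27], "turn": 0, "claw": 1},
    {"slide": [0.7, 0, 0], "turn": 0, "claw": 1},
    {"slide": [0.6, 0, 0], "turn": 0, "claw": 1},
    {"slide": [0, 0, 0], "turn": 0, "claw": 1}
  ]
}}

```text
time: 4.15
position: [0.5874, -0.1519, 0.2042]
tcp_rot: [140.9, 89.3, -25.1]
contact_force: [1.5, 0.2, -0.4]
opening: 1.002
```

```bash
python3 -c "
from h import *
print(to([.587,-.151,.134]).round(3),status.sense()['position'])"
```

```text
[ 1.754 -0.039  0.022] [ 0.58740172 -0.15193683  0.20419009]
```

Call:
{"fn": "carry_out", "kwargs": {
  "commands": [
    {"slide": [0.5, -0.04, 0.02], "turn": 0, "claw": 1},
    {"slide": [0.5, 0, 0], "turn": 0, "claw": 1},
    {"slide": [0.5, 0, 0], "turn": 0, "claw": 1},
    {"slide": [0.25, 0, 0], "turn": 0, "claw": 1},
    {"slide": [0, 0, 0], "turn": 0, "claw": 1}
  ]
}}

```text
time: 4.78
position: [0.5908, -0.1516, 0.1371]
tcp_rot: [145.5, 88.8, -20.5]
contact_force: [0.0, 0.3, -0.2]
opening: 0.999
```

Run:
```python
from h import *
print(to([.587,-.151,.134]).round(3),status.sense()['position'])
im=eyes.read_camera("side")["image"]; cv2.imwrite("pics/side2.png",cv2.resize(im[150:290,220:390],None,fx=4,fy=4))
```

```text
[ 0.074 -0.039  0.09 ] [ 0.59079303 -0.15161263  0.13705108]
```

View pics/side2.png

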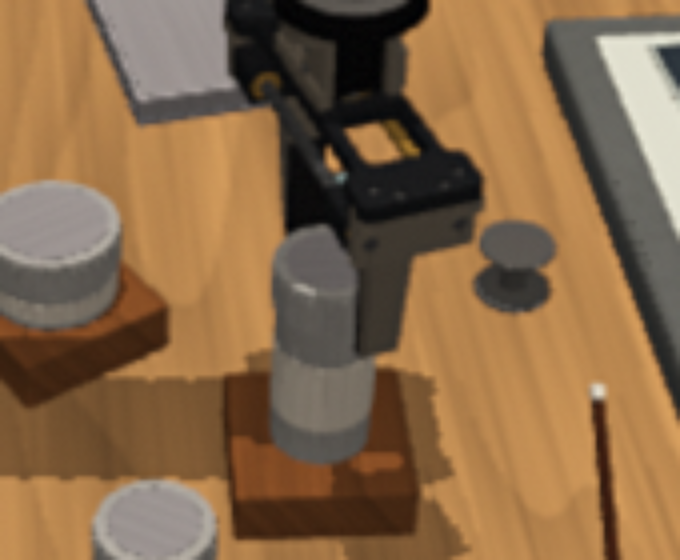

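Call:
{"fn": "carry_out", "kwargs": {
  "commands": [
    {"slide": [0.07, -0.04, 0.1], "turn": 0, "claw": 1},
    {"slide": [0, 0, 0], "turn": 0, "claw": 1},
    {"slide": [0, 0, 0], "turn": 0, "claw": 0.75},
    {"slide": [0, 0, 0], "turn": 0, "claw": 0.5},
    {"slide": [0, 0, 0], "turn": 0, "claw": 0.5},
    {"slide": [0, 0, 0], "turn": 0, "claw": 0.5}
  ],
  "grip_force": 15
}}

```text
time: 5.58
position: [0.5878, -0.1513, 0.1366]
tcp_rot: [146.4, 88.6, -19.6]
contact_force: [0.1, -1.0, 0.2]
opening: 0.648
```

```bash
python3 -c "
from h import *
print(to([.587,-.151,.134]).round(3),status.sense())"
```

```text
[ 0.064 -0.012  0.019] {'time': 5.575, 'joint_pos': array([ 25.65347532,  28.64314307, -18.99977819, 102.03395452,
        12.12985098,  49.86002196, -74.8435114 ]), 'qvel': array([-0.0156195 ,  0.00864764, -0.08926683,  0.02996562, -0.07320706,
       -0.02504719, -0.03935509]), 'tau': array([ 4.95904405e-02, -4.95921063e+01, -4.08196092e+00, -2.15141791e+01,
        2.23840715e-02, -1.63175887e-01,  3.66904646e-05]), 'position': array([ 0.58780498, -0.15126769,  0.13658483]), 'tcp_rot': array([146.42550187,  88.562131  , -19.59572405]), 'contact_force': array([ 0.0704143 , -1.03377117,  0.16499063]), 'moment': array([ 0.0830107 , -0.04686379,  0.00123734]), 'opening': 0.6475231495402567}
```

Call:
{"fn": "carry_out", "kwargs": {
  "commands": [
    {"slide": [0, 0, 0], "turn": -0.5, "claw": 0.5},
    {"slide": [0, 0, 0], "turn": -0.8, "claw": 0.5},
    {"slide": [0, 0, 0], "turn": -0.8, "claw": 0.5},
    {"slide": [0, 0, 0], "turn": -0.8, "claw": 0.5},
    {"slide": [0, 0, 0], "turn": -0.8, "claw": 0.5}
  ]
}}

```text
time: 6.2
position: [0.5887, -0.1508, 0.1368]
tcp_rot: [117.2, 88.5, -18.3]
contact_force: [-0.4, -0.6, 0.1]
opening: 0.647
```

```bash
cat > st.py <<'E'
from h import *
s,R=tool();print(R.round(3),"jawdir",np.degrees(np.arctan2(R[1,1],R[0,1])).round(1),s["position"],s["contact_force"],s["moment"],s["joint_pos"].round(),to([.587,-.151,.1365]).round(3))
E
python3 st.py
```

```text
[[ 0.025  0.701 -0.713]
 [-0.008 -0.713 -0.702]
 [-1.     0.024 -0.012]] jawdir -45.5 [ 0.58869033 -0.15081716  0.1368262 ] [-0.44016949 -0.63412116  0.07046263] [-0.00611569 -0.04240562  0.0131166 ] [ 31.  30. -26. 102.  17.  51. -48.] [ 0.007 -0.027  0.033]
```

Call:
{"fn": "carry_out", "kwargs": {
  "commands": [
    {"slide": [0, 0, 0.03], "turn": -0.8, "claw": 0.5},
    {"slide": [0, 0, 0], "turn": -0.8, "claw": 0.5},
    {"slide": [0, 0, 0], "turn": -0.8, "claw": 0.5},
    {"slide": [0, 0, 0], "turn": -0.8, "claw": 0.5},
    {"slide": [0, 0, 0], "turn": -0.8, "claw": 0.5},
    {"slide": [0, 0, 0], "turn": -0.8, "claw": 0.5},
    {"slide": [0, 0, 0], "turn": -0.8, "claw": 0.5},
    {"slide": [0, 0, 0], "turn": 0, "claw": 0.5}
  ]
}}

```text
time: 7.2
position: [0.5879, -0.1498, 0.1369]
tcp_rot: [77.5, 88.5, -11.7]
contact_force: [-1.5, -0.7, 1.0]
opening: 0.648
```

```bash
python3 st.py
```

```text
[[ 0.025  1.     0.014]
 [-0.005  0.014 -1.   ]
 [-1.     0.025  0.005]] jawdir 0.8 [ 0.58791592 -0.14976026  0.13687873] [-1.4935596  -0.72650306  1.001039  ] [-0.08062827  0.06105513  0.00154136] [ 38.  32. -37. 101.  24.  53.  -8.] [ 0.009 -0.024  0.031]
```

Call:
{"fn": "carry_out", "kwargs": {
  "commands": [
    {"slide": [0, 0, 0], "turn": -0.8, "claw": 0.5},
    {"slide": [0, 0, 0], "turn": -0.8, "claw": 0.5},
    {"slide": [0, 0, 0], "turn": -0.8, "claw": 0.5},
    {"slide": [0, 0, 0], "turn": 0, "claw": 0.5},
    {"slide": [-0.15, 0, 0], "turn": 0, "claw": 0.5},
    {"slide": [-0.15, 0, 0], "turn": 0, "claw": 0.5},
    {"slide": [0, 0, 0], "turn": 0, "claw": 0.5}
  ]
}}

```text
time: 8.07
position: [0.5875, -0.1494, 0.1498]
tcp_rot: [58.6, 88.6, -11.7]
contact_force: [0.6, -0.5, -0.5]
opening: 0.643
```

```bash
python3 st.py
```

```text
[[ 0.024  0.941  0.336]
 [-0.005  0.337 -0.942]
 [-1.     0.021  0.013]] jawdir 19.7 [ 0.58750731 -0.14941259  0.14983722] [ 0.58453239 -0.47023365 -0.48261035] [-0.01848472 -0.04500065  0.01464808] [ 42.  33. -42. 101.  26.  55.  10.] [ 0.333 -0.032  0.029]
```

Call:
{"fn": "carry_out", "kwargs": {
  "commands": [
    {"slide": [-0.4, 0, 0], "turn": 0, "claw": 0.5},
    {"slide": [-0.6, 0, 0], "turn": 0, "claw": 0.5},
    {"slide": [-0.8, 0, 0], "turn": 0, "claw": 0.5},
    {"slide": [-0.7, 0, 0], "turn": 0, "claw": 0.5},
    {"slide": [-0.3, 0, 0], "turn": 0, "claw": 0.5},
    {"slide": [0, 0, 0], "turn": 0, "claw": 0.5}
  ]
}}

```text
time: 8.82
position: [0.5849, -0.1483, 0.2691]
tcp_rot: [58.2, 88.4, -12.2]
contact_force: [0.6, 1.1, 0.1]
opening: 0.645
```

```bash
python3 st.py
python3 - <<'E'
from h import *
print(to([.574,.304,.22]))
im=eyes.read_camera("side")["image"]; cv2.imwrite("pics/side3.png",cv2.resize(im[90:290,180:420],None,fx=3,fy=3))
E
```

```text
[[ 0.027  0.942  0.336]
 [-0.006  0.336 -0.942]
 [-1.     0.023  0.014]] jawdir 19.6 [ 0.58490336 -0.14828841  0.26906642] [0.62415816 1.06224583 0.12414887] [-0.04690318 -0.06617413 -0.00067998] [ 45.  26. -46.  94.  20.  67.  14.] [ 3.315 -0.05   0.034]
[  1.15404653   3.51194469 -10.75948049]
```

View pics/side3.png

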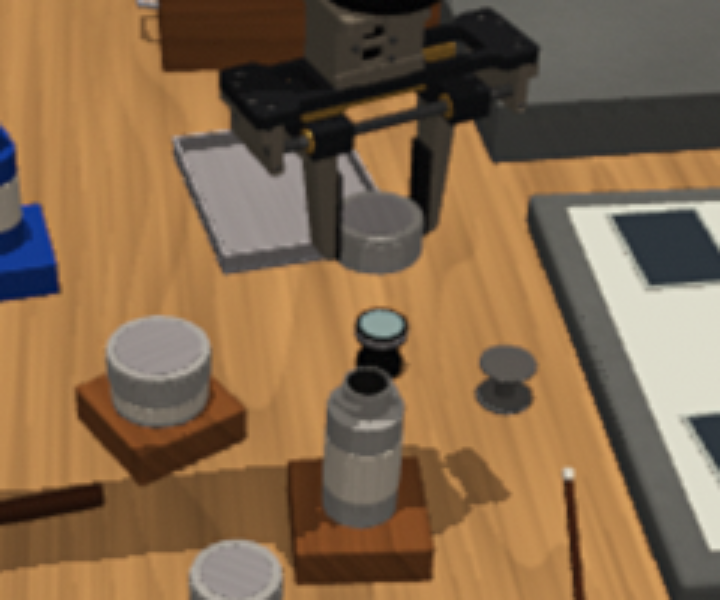

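Call:
{"fn": "carry_out", "kwargs": {
  "commands": [
    {"slide": [0, 0.2, -0.5], "turn": 0, "claw": 0.5},
    {"slide": [0, 0.33, -1], "turn": 0, "claw": 0.5},
    {"slide": [0, 0.33, -1], "turn": 0, "claw": 0.5},
    {"slide": [0, 0.33, -1], "turn": 0, "claw": 0.5},
    {"slide": [0, 0.33, -1], "turn": 0, "claw": 0.5},
    {"slide": [0, 0.33, -1], "turn": 0, "claw": 0.5},
    {"slide": [0, 0.33, -1], "turn": 0, "claw": 0.5},
    {"slide": [0, 0.33, -1], "turn": 0, "claw": 0.5},
    {"slide": [0, 0.33, -1], "turn": 0, "claw": 0.5},
    {"slide": [0, 0.2, -0.5], "turn": 0, "claw": 0.5}
  ]
}}

```text
time: 10.12
position: [0.5662, 0.2561, 0.256]
tcp_rot: [72.9, 89.7, 3.0]
contact_force: [0.5, -0.1, -1.0]
opening: 0.642
```

```bash
python3 st.py;python3 -c "
from h import *
print(to([.574,.304,.12]))"
```

```text
[[ 0.006  0.939  0.344]
 [ 0.     0.344 -0.939]
 [-1.     0.006  0.002]] jawdir 20.1 [0.56617102 0.25605857 0.2560328 ] [ 0.49310309 -0.06253573 -1.00122089] [-0.00083895 -0.1109206   0.03206075] [  7.  30. -48.  91.  24.  69. -26.] [ 2.988 -3.027  9.73 ]
[ 3.40225929  0.57714275 -1.06391321]
```

Call:
{"fn": "carry_out", "kwargs": {
  "commands": [
    {"slide": [0, 0.3, -0.55], "turn": 0.5, "claw": 0.5},
    {"slide": [0.3, 0.3, -0.5], "turn": 0.6, "claw": 0.5},
    {"slide": [0.7, 0, 0], "turn": 0, "claw": 0.5},
    {"slide": [0.8, 0, 0], "turn": 0, "claw": 0.5},
    {"slide": [0.8, 0, 0], "turn": 0, "claw": 0.5},
    {"slide": [0.7, 0, 0], "turn": 0, "claw": 0.5},
    {"slide": [0.3, 0, 0], "turn": 0, "claw": 0.5},
    {"slide": [0, 0, 0], "turn": 0, "claw": 0.5}
  ]
}}

```text
time: 11.12
position: [0.5607, 0.3204, 0.1004]
tcp_rot: [-115.1, 89.4, 167.0]
contact_force: [0.0, 0.2, -0.3]
opening: 0.647
```

```bash
python3 st.py;python3 - <<'E'
from h import *
print(to([.574,.304,.0145]))
im=eyes.read_camera("side")["image"]; cv2.imwrite("pics/side4.png",cv2.resize(im[60:260,160:400],None,fx=3,fy=3))
E
```

```text
[[-0.01   0.978  0.21 ]
 [ 0.002  0.21  -0.978]
 [-1.    -0.009 -0.004]] jawdir 12.1 [0.56068936 0.32042253 0.10043716] [ 0.04223998  0.23457208 -0.312959  ] [ 0.00067863 -0.17492372  0.00733126] [ -4.  41. -41.  95.  31.  56. -44.] [-0.935 -1.84  11.657]
[2.1440232  0.25918166 0.48065801]
```

View pics/side4.png

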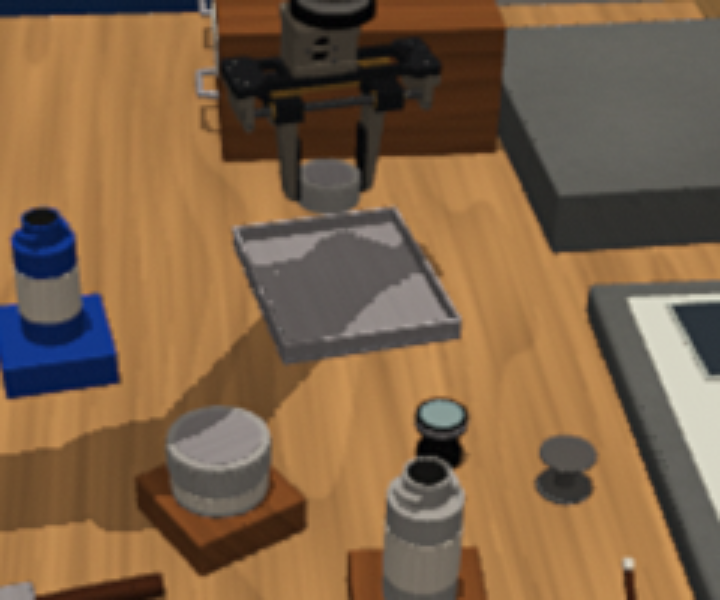

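Call:
{"fn": "carry_out", "kwargs": {
  "commands": [
    {"slide": [0.3, 0.26, 0.48], "turn": 0, "claw": 0.5},
    {"slide": [0.5, 0, 0], "turn": 0, "claw": 0.5},
    {"slide": [0.5, 0, 0], "turn": 0, "claw": 0.5},
    {"slide": [0.3, 0, 0], "turn": 0, "claw": 0.5},
    {"slide": [0, 0, 0], "turn": 0, "claw": 0.5}
  ]
}}

```text
time: 11.8
position: [0.5771, 0.3027, 0.0339]
tcp_rot: [-129.5, 89.6, 152.5]
contact_force: [-1.3, -0.5, -0.9]
opening: 0.644
```

```bash
python3 st.py; python3 -c "
from h import *
print(to([.574,.304,.0145]))"
```

```text
[[-0.007  0.978  0.208]
 [ 0.004  0.208 -0.978]
 [-1.    -0.006 -0.005]] jawdir 12.0 [0.5770651  0.30272248 0.03390056] [-1.29061987 -0.52974087 -0.91132168] [-0.00612668 -0.11010951  0.00645117] [ -5.  46. -38.  96.  34.  50. -44.] [-2.607 -2.131 11.134]
[ 0.48563192 -0.06544807 -0.04481724]
```

Call:
{"fn": "carry_out", "kwargs": {
  "commands": [
    {"slide": [0.3, 0, 0], "turn": 0, "claw": 0.5},
    {"slide": [0.16, 0, 0], "turn": 0, "claw": 0.5},
    {"slide": [0, 0, 0], "turn": 0, "claw": 0.5}
  ]
}}

```text
time: 12.18
position: [0.577, 0.3038, 0.0149]
tcp_rot: [-139.2, 89.6, 142.8]
contact_force: [-0.5, -0.4, -0.4]
opening: 0.646
```

Call:
{"fn": "carry_out", "kwargs": {
  "commands": [
    {"slide": [0.04, 0, 0], "turn": 0, "claw": 0.5},
    {"slide": [0, 0, 0], "turn": 0, "claw": 0.5}
  ]
}}

```text
time: 12.42
position: [0.5773, 0.3042, 0.0138]
tcp_rot: [-147.0, 89.6, 135.1]
contact_force: [0.9, -0.1, -1.3]
opening: 0.64
```

Call:
{"fn": "carry_out", "kwargs": {
  "commands": [
    {"slide": [0.06, 0, 0], "turn": 0, "claw": 0.5},
    {"slide": [0, 0, 0], "turn": 0, "claw": 0.5}
  ]
}}

```text
time: 12.68
position: [0.5776, 0.3043, 0.0117]
tcp_rot: [-153.5, 89.6, 128.5]
contact_force: [0.2, 0.1, -1.0]
opening: 0.644
```

Call:
{"fn": "carry_out", "kwargs": {
  "commands": [
    {"slide": [0.04, 0, 0], "turn": 0, "claw": 0.5},
    {"slide": [0, 0, 0], "turn": 0, "claw": 0.5}
  ]
}}

```text
time: 12.92
position: [0.5779, 0.3044, 0.011]
tcp_rot: [-158.8, 89.6, 123.2]
contact_force: [-0.8, -1.1, -0.1]
opening: 0.645
```

Call:
{"fn": "carry_out", "kwargs": {
  "commands": [
    {"slide": [0.04, 0, 0], "turn": 0, "claw": 0.5},
    {"slide": [0, 0, 0], "turn": 0, "claw": 0.5}
  ]
}}

```text
time: 13.18
position: [0.578, 0.3045, 0.0107]
tcp_rot: [-161.3, 89.7, 120.7]
contact_force: [0.2, 0.4, -0.6]
opening: 0.643
```

Call:
{"fn": "carry_out", "kwargs": {
  "commands": [
    {"slide": [0.04, 0, 0], "turn": 0, "claw": 0.5},
    {"slide": [0, 0, 0], "turn": 0, "claw": 0.5}
  ]
}}

```text
time: 13.42
position: [0.5781, 0.3046, 0.0102]
tcp_rot: [-163.5, 89.7, 118.6]
contact_force: [-0.6, -1.4, 0.9]
opening: 0.642
```

Call:
{"fn": "carry_out", "kwargs": {
  "commands": [
    {"slide": [0.05, 0, 0], "turn": 0, "claw": 0.5},
    {"slide": [0.03, 0, 0], "turn": 0, "claw": 0.5}
  ]
}}

```text
time: 13.68
position: [0.5781, 0.3047, 0.0099]
tcp_rot: [-155.6, 89.8, 126.5]
contact_force: [-3.3, -3.4, 9.3]
opening: 0.64
```

Run:
```python
from h import *
f=[]
for i in range(6): f.append(status.sense()["contact_force"][2]); r=eyes.read_camera("side")
print(np.round(f,2),status.sense()["position"])
cv2.imwrite("pics/side5.png",cv2.resize(r["image"][80:200,210:340],None,fx=5,fy=5))
```

```text
[ 9.34 12.29 12.28 11.72 11.86 11.29] [0.57813611 0.30466334 0.00990221]
```

View pics/side5.png

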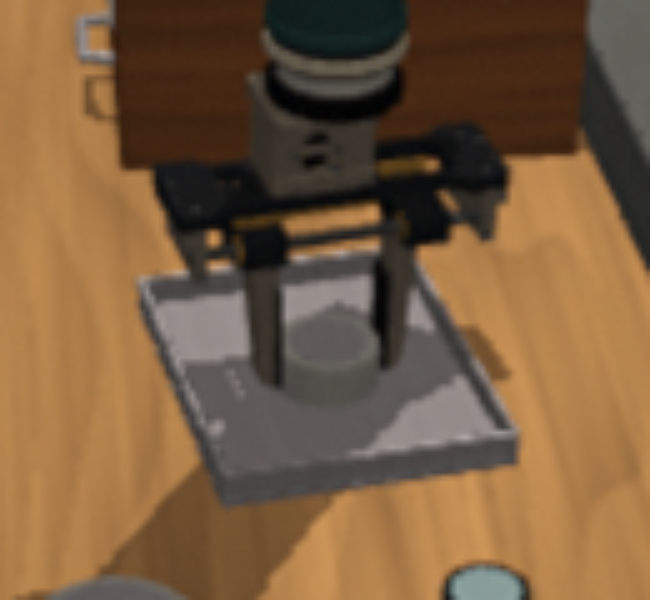

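The lid is on the tray floor, with 12 N upward on the tool. I'll take off the load, open the gripper and rise.

Call:
{"fn": "carry_out", "kwargs": {
  "commands": [
    {"slide": [0, 0, 0], "turn": 0, "claw": 0.5},
    {"slide": [0, 0, 0], "turn": 0, "claw": 0.7},
    {"slide": [0, 0, 0], "turn": 0, "claw": 0.85},
    {"slide": [0, 0, 0], "turn": 0, "claw": 0.85},
    {"slide": [0, 0, 0], "turn": 0, "claw": 0.85}
  ]
}}

```text
time: 14.6
position: [0.578, 0.3046, 0.0087]
tcp_rot: [-150.2, 89.8, 131.8]
contact_force: [-0.4, -0.8, -0.9]
opening: 0.85
```

Call:
{"fn": "carry_out", "kwargs": {
  "commands": [
    {"slide": [-0.15, 0, 0], "turn": 0, "claw": 0.85},
    {"slide": [-0.4, 0, 0], "turn": 0, "claw": 0.85},
    {"slide": [-0.7, 0, 0], "turn": 0, "claw": 0.85},
    {"slide": [-1, 0, 0], "turn": 0, "claw": 0.85},
    {"slide": [-1, 0, 0], "turn": 0, "claw": 0.85},
    {"slide": [-1, 0, 0], "turn": 0, "claw": 0.85},
    {"slide": [0, 0, 0], "turn": 0, "claw": 0.85}
  ]
}}

```text
time: 15.48
position: [0.5788, 0.3054, 0.1906]
tcp_rot: [150.4, 89.7, 72.5]
contact_force: [0.0, 0.3, 0.6]
opening: 0.853
```

Run:
```python
from h import *
r=eyes.read_camera("side"); cv2.imwrite("pics/side6.png",cv2.resize(r["image"][60:345,130:430],None,fx=2,fy=2))
for d in eyes.landmark_of("side","lid_center"): print(d, onz(r,d["at"],.017))
```

```text
{'at': [409.8, 338.3], 'p': 0.65} [ 0.77453961 -0.37185106  0.017     ]
{'at': [272.2, 153.1], 'p': 0.55} [0.57085676 0.29710653 0.017     ]
```

View pics/side6.png

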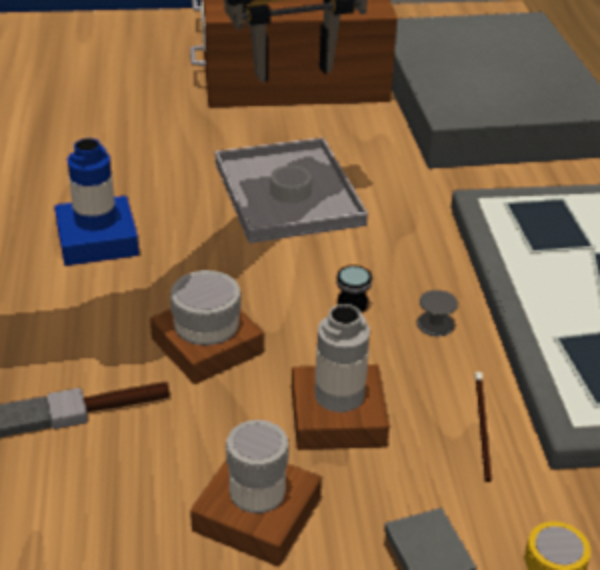

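The lid lies flat and upright in the middle of the tray (crop pixel 290,182). The tall can is open, the other two cans still have their lids, and the gripper is clear.

```bash
python3 -c "
from bench import job; print(job.sign_off())"
```

```text
the job is handed in; nothing more can be done
None
```

The tall can is open and its lid is lying upper side up near the middle of the steel tray; I handed the job in at about 15.5 s.

- **Unscrewing and lifting:** I gripped the lid with 15 N and turned it about 96° counter-clockwise. The force on the tool stayed within about 2 N in the readings I took. I then lifted it straight off.
- **Placing:** I lowered it until it touched the tray floor, with about 12 N at the wrist, let go and moved 18 cm up.
- **Last picture:** The lid was flat in the tray and the can's neck was bare. The other two cans were still closed, and the gripper was touching nothing.
- **Disagreements:** In the last picture the network put the lid about 10 mm from where I released it, well inside the tray. It also reported the yellow look-alike, which I ignored. The two cameras' first network estimates of the lid differed by about 5 mm. Measuring its top rim in both pictures brought them to within 1 mm, and I used that position.

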